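# Unscrew a spring-loaded valve cap and set it in the parts tray

### The job

Unscrew the round dark steel cap from the valve standing on the bench (anticlockwise seen from above, regrasping as needed) and keep hold of it as it comes free, because a spring under it throws it off. Do not pull hard on it while the thread or its catch still holds it, and do not let it go until it rests upright, open end down, in the grey tray. Leave the two pistons and the gauge case where they are.

Things in the scene. Friction and masses are not known exactly. Their poses are not given: they have to be found in the camera images.
- cap_center (a point): Centre (half-way up, on the axis) of the round dark steel screw cap on the valve: 40 mm across (16 flats, grip it anywhere round), 41.5 mm tall, closed flat top, open underneath, 0.1 to 0.17 kg. z = cap axis, up. Unscrew anticlockwise seen from above (positive about z): it rises about 16 mm per turn, with about 1.5 mm axial play, for about one turn.
- cap: The same cap, origin at the centre of its open lower rim, 20.75 mm below cap_center. A spring plunger under it pushes it up with 6 to 8 N all the way. Let go while thread or catch holds it, it stays where it is. More than 70 N between cap and valve (all contacts added; a hard pull, or turning without following the rise) counts as forcing.
- valve: Valve fixed to the bench: green cast foot 132 mm across and 18 mm high, aluminium block 70 x 62 mm up to 60 mm high, and on top a vertical threaded steel neck, hidden under the cap. Origin: centre of the foot's underside on the bench; z up along the neck axis. As found, the cap reaches from 66 to 108 mm above the bench.
- neck_top (a point): Top of the valve's neck (22 mm across, 100 mm above the bench), hidden in the cap. Past the thread's end the spring lifts the cap about 8 mm, but a safety catch here still holds it; turn on anticlockwise a further 0 to about 0.4 turn (hidden, differs each time) until lugs meet gaps. Then it is free: it lifts 15 mm and more with no resistance. This can only be felt.
- block_top (a point): Centre of the top of the aluminium block, 60 mm above the bench. The cap is clear of the valve once it is 45 mm above its starting height. Before a regrasp, easing the cap back clockwise by about 15 degrees makes sure that its lugs sit well under the thread or catch.
- tray: Grey plastic parts tray fixed to the bench, 140 x 140 mm outside, walls 4 mm thick and 24 mm high, floor 4 mm thick. Origin: centre of its underside; x and y along its sides. The standing cap's centre is then about 25 mm above the bench.
- piston_a: Bystander: loose dark steel piston standing on its 38 mm flange, 66 mm tall. Origin: centre of its underside.
- piston_b: Bystander: a second piston like the first. Origin: centre of its underside.
- gauge_case: Bystander: closed black plastic case 50 x 90 x 26 mm lying on the bench. Origin: centre of its underside.
Mind the look-alikes: they are no part of the job. Leave any turquoise look-alike of the cap alone.

How it is judged:
By the outcome, as a careful person would: the job done as asked, in the order asked, and still so for the second after the job is handed in, with the robot touching nothing.
It also fails if it takes over 72 s, if anything falls off the work surface, if the arm or the gripper's body presses on something with over 40 N, if the wrist force passes 120 N, or if a joint passes its speed limit or range.

### The arm

A 6-joint arm with a two-finger parallel gripper is mounted at the origin on the work surface. World frame = base frame: x ahead of the robot, y to its left, z up, the work surface at z = 0. Lengths are in m, angles in degrees, forces in N, time in s.
With the tool pointing down it reaches from about 0.25 to 0.725 m from the base axis. Payload 9.7 kg.
Tool frame: the origin (TCP) lies midway between the tips of the shut fingers; the grasp point (between the pads) lies bot.grasp_offset behind it (bot.grasp_offset is the distance from the TCP to the grasp point, in m); x points along the fingers, y is the direction in which the jaws open and shut, and the axes are right-handed (so a half turn about x gives the same grasp; the last joint's range is limited). The gripper opens to 85 mm and grips with 20 to 120 N. Pads are 22 mm wide; open, the fingers measure 114 mm over their backs; the gripper's body (76 mm by 85 mm) begins 54 mm behind the grasp point. The pads swing forward as they close: fully open they stand 13 mm farther back than shut.
Start: joints at [70.474, 4.979, 10.078, 95.1, 0, 90], TCP at [0.184, 0.518, 0.231] pointing down, gripper open.
Joint ranges: [-179.16, 179.16], [-48.56, 103.87], [-65.8, 70.77], [-126.05, 130.52], [-82.76, 87.17], [-180, 180]. Speed limits (degrees/s): [127.2, 127.2, 147.25, 180, 180, 180].

### API

Orientations are given as [roll, pitch, yaw] about the fixed x, y, z axes, in that order (R = Rz(yaw) Ry(pitch) Rx(roll)).
In Python, from workcell import status, camera, bot gives the robot as it stands.
- The arm moves only by the shell command python3 -m jog 'ROWS' [OPENING] [FORCE]. ROWS is text: rows parted by semicolons, each of 4 numbers parted by spaces: the shift along the tool's x, y, z in mm, then the turn about the tool's x in degrees. A call has exactly 8 rows; each row is the pose to reach, as a shift and turn from the pose commanded when the call began, along the tool's axes at that moment; what a row does not reach only later rows make up. A row lasts 1/8 s, in which the tool goes at most 62.5 mm and 10.7 degrees, less where a joint would pass 70% of its speed; a pose out of reach is approached as far as the arm can. A call with a gripper value outside its range is refused whole. OPENING is the opening, from 0 (shut) to 1 (fully open), set as the call begins (- or left out, the last holds). The fingers move at their own pace and stop on an object; FORCE is the grip in N (left out, the last holds). Time passes only in rows, so rows that repeat a pose let the fingers close, or fill a call up. It gives the time, the measured TCP pose, the force and the opening at its end, in the units of the state.
- status.get_obs(): the state, without advancing time (a new reading comes with each control period).
- camera(name): name is "scene" or "top" or "wrist"; returns a dict with "color" (420x560x3 uint8, red, green, blue), "vfov" (degrees; the focal length in pixels is half the picture's height over the tangent of half this angle, whatever the lens; pixels are square), "cx", "cy" (the principal point, pixels), "rvec" (rotation vector, rad) and "tvec" (3), from world to camera coordinates, as OpenCV has them. Camera axes: x right, y down, z forward; pixel columns grow to the right and rows downward; lengths in m; the calibration is good to about 2 mm. A picture is of the moment at which its call begins. There is no depth.
- bot.job_done(): hands the job in, once; it reports no verdict.
The state is a dict: "time": time; "q": joint angles; "qd": joint speeds; "joint_efforts": joint torques, N m; "ee_pos": TCP position; "tcp_rot": TCP orientation; "wrist_force": force on the tool from outside, world axes, zero at the start; "torque": the same for the moment, N m; "opening": finger opening in m.
Only numpy, scipy, OpenCV 4.12 (cv2) and the standard library are available. Lean on these libraries where they do the work, as an engineer would, in place of code of your own. Each camera call takes 0.05 s, during which the arm holds its last target. There are 200 camera calls.

## Working session

There is one attempt and no reset: what is moved stays moved. The work goes in short steps, Python scripts to look and compute and a shell command to move; the robot and the scene stay as the last step left them, time stands still between calls to the robot, and variables do not carry over. Pictures are saved under pics/ and viewed, about 8 in all and at most 12, crops included, and the job is handed in when it is done.

```bash
mkdir -p pics
cat > h.py <<'E'
import numpy as np, cv2
from workcell import status, camera, bot
def ray(c,u,v):
    f=210/np.tan(np.radians(c["vfov"])/2)
    R=cv2.Rodrigues(np.array(c["rvec"],float))[0]; t=np.array(c["tvec"],float).ravel()
    o=-R.T@t; d=R.T@np.array([(u-c["cx"])/f,(v-c["cy"])/f,1]); return o,d
def onz(c,u,v,z):
    o,d=ray(c,u,v); return o+d*(z-o[2])/d[2]
def proj(c,p):
    f=210/np.tan(np.radians(c["vfov"])/2)
    K=np.array([[f,0,c["cx"]],[0,f,c["cy"]],[0,0,1]])
    return cv2.projectPoints(np.array(p,float).reshape(-1,3),np.array(c["rvec"],float),np.array(c["tvec"],float),K,None)[0].reshape(-1,2)
E
python3 - <<'E'
from h import *
import pickle
cs={n:camera(n) for n in("scene","top")}
pickle.dump(cs,open("c0.pkl","wb"))
for n in cs:
    cv2.imwrite(f"pics/{n}0.png",cs[n]["color"][:,:,::-1]); print(n,cs[n]["vfov"],cs[n]["cx"],cs[n]["cy"],ray(cs[n],280,210))
print(status.get_obs(), bot.grasp_offset)
E
```

```text
scene 53.508553664854524 278.31671094037466 207.8479134600314 (array([1.17074976, 0.18294642, 0.52641477]), array([-0.80426179, -0.2347976 , -0.54596344]))
top 43.36248288582463 279.98998320993746 213.26217423598507 (array([ 0.41584047, -0.00135498,  1.09677803]), array([ 0.1186246 ,  0.01724337, -0.99280865]))
{'time': 0.1, 'q': array([ 7.04750529e+01,  5.00906293e+00,  1.00384448e+01,  9.50991957e+01,
       -6.16814055e-05,  9.00013469e+01]), 'qd': array([-0.01700465, -0.07873724,  0.0950541 , -0.01636875,  0.01149715,
        0.0919785 ]), 'joint_efforts': array([-5.29460260e-05, -5.21561229e+01,  4.65652764e+01,  1.59533968e-02,
        1.61704480e-05,  4.76248374e-06]), 'ee_pos': array([0.18375128, 0.51817954, 0.23063835]), 'tcp_rot': array([ -89.94803157,   89.93018619, -109.47432551]), 'wrist_force': array([ 1.02264527, -0.82393339,  0.13045265]), 'torque': array([0.02361037, 0.00919346, 0.05215449]), 'opening': 0.0854393545492164} 0.0187
```

View pics/top0.png

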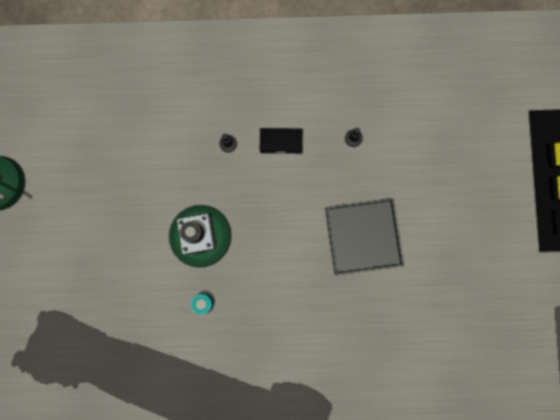

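View pics/scene0.png

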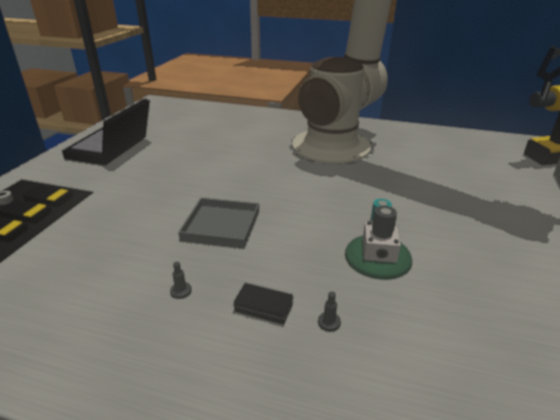

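The top view shows the green foot at about (200,236), the cap on it at (191,232), the turquoise look-alike at (202,304), the tray at (364,236), and the pistons and case in the row at about y=140. The scene view agrees, with the cap top at (384,211).

Run:
```python
from h import *
import pickle
cs=pickle.load(open("c0.pkl","rb")); c=cs["top"]; im=c["color"]
hsv=cv2.cvtColor(im,cv2.COLOR_RGB2HSV)
g=cv2.inRange(hsv,(50,90,20),(85,255,140)); g[:,:100]=0; g[:,300:]=0
k=max(cv2.findContours(g,0,1)[0],key=cv2.contourArea)
e=cv2.fitEllipse(cv2.convexHull(k)); print("foot",e, onz(c,*e[0],.018), onz(c,*e[0],.0))
# check radius
for p in cv2.convexHull(k)[::6,0]: print(np.round(np.linalg.norm((onz(c,*p,.012)-onz(c,*e[0],.012))[:2]),4),end=" ")
print("cap", onz(c,191,231,.108),"scene captop",onz(cs["scene"],384,211,.108))
L=[(326,208),(392,199),(402,265),(335,273)]
P=np.array([onz(c,*p,.024) for p in L]);print("tray",P,P.mean(0))
s=cs["scene"];print("tray scene",[onz(s,*p,.024).round(3) for p in [(200,200),(259,205),(249,243),(181,239)]])
cv2.imwrite("pics/z1.png",np.hstack([cv2.resize(im[190:320,150:250][:,:,::-1],None,fx=4,fy=4,interpolation=2),cv2.resize(s["color"][190:320,340:430][:,:,::-1],None,fx=4,fy=4,interpolation=2)]))
```

```text
foot ((199.64596557617188, 235.5757598876953), (59.234954833984375, 60.31483459472656), 38.72117614746094) [0.49549148 0.18329827 0.018     ] [0.4968205  0.18637931 0.        ]
0.0623 0.0617 0.0618 0.0614 0.0618 0.0621 cap [0.49781979 0.18420467 0.108     ] scene captop [0.50161247 0.18655649 0.108     ]
tray [[ 0.54608337 -0.07677792  0.024     ]
 [ 0.56164441 -0.21184508  0.024     ]
 [ 0.42719916 -0.22610147  0.024     ]
 [ 0.41382584 -0.09102067  0.024     ]] [ 0.48718819 -0.15143628  0.024     ]
tray scene [array([ 0.444, -0.22 ,  0.024]), array([ 0.425, -0.084,  0.024]), array([ 0.563, -0.058,  0.024]), array([ 0.59 , -0.192,  0.024])]
```

View pics/z1.png

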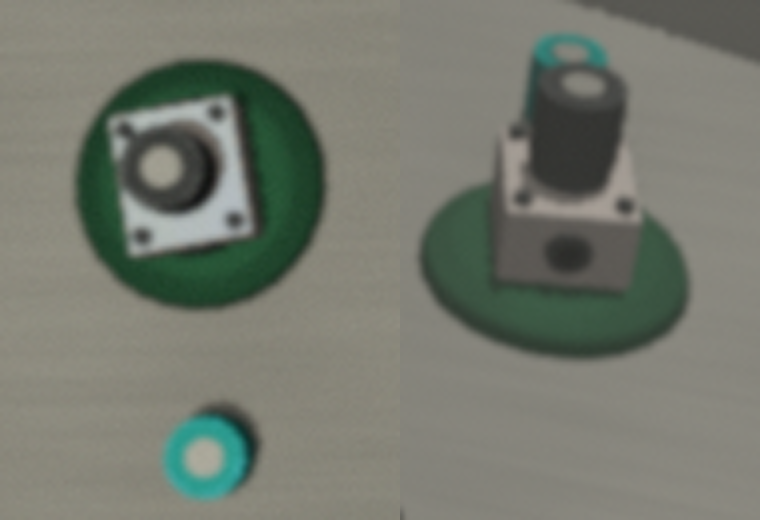

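```bash
cat >> h.py <<'E'
from scipy.spatial.transform import Rotation as Ro
def delta(target):
    o=status.get_obs(); R=Ro.from_euler('xyz',o['tcp_rot'],degrees=True).as_matrix()
    print("t",o['time'],"pos",o['ee_pos'].round(4),"q",o['q'].round(1),"F",o['wrist_force'].round(1),"op",round(o['opening'],4))
    print("axes\n",R.round(3)); print("shift mm",(R.T@(np.array(target)-o['ee_pos'])*1000).round(1))
E
python3 -c "
from h import *
delta([.499,.188,.231])"
```

```text
t 0.1 pos [0.1838 0.5182 0.2306] q [70.5  5.  10.  95.1 -0.  90. ] F [ 1.  -0.8  0.1] op 0.0854
axes
 [[-0.     0.334  0.942]
 [-0.001  0.942 -0.334]
 [-1.    -0.001  0.   ]]
shift mm [-1.000e-01 -2.058e+02  4.075e+02]
```

```bash
python3 -m jog '0 -26 51 10; 0 -52 102 20; 0 -78 153 30; 0 -104 204 40; 0 -130 255 50; 0 -156 306 60; 0 -182 357 70; 0 -206 408 80' 1 60
python3 - <<'E'
from h import *
delta([.499,.188,.231])
c=camera("wrist"); cv2.imwrite("pics/w1.png",c["color"][:,:,::-1]); print(ray(c,280,210)); import pickle; pickle.dump(c,open("w1.pkl","wb"))
print(proj(c,[[.499,.188,.108],[.499,.188,.018]]))
E
```

```text
time: 1.1
ee_pos: [0.5005, 0.1862, 0.2311]
tcp_rot: [-87.0, 90.0, 173.1]
wrist_force: [0.5, 1.3, -0.1]
opening: 0.0858
t 1.1 pos [0.5005 0.1862 0.2311] q [ 20.4   2.8   7.7  95.    0.  120.3] F [ 0.5  1.3 -0.1] op 0.0858
axes
 [[-0.     0.985 -0.171]
 [ 0.    -0.171 -0.985]
 [-1.    -0.     0.   ]]
shift mm [ 0.1 -1.8 -1.6]
(array([0.51465943, 0.26828765, 0.37521984]), array([-0.05065825, -0.3288434 , -0.94309398]))
[[275.30093372 194.04721977]
 [275.83770673 166.65918447]]
```

View pics/w1.png

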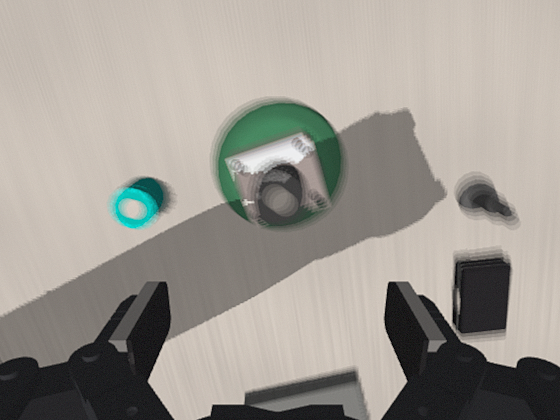

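Motion-blurred: the cap top is near (280,195), close to the predicted (275,194). I'll turn on to q6≈165°, settle, and look again.

```bash
python3 -m jog '0 -2 -2 9; 10 -2 -2 18; 20 -2 -2 27; 30 -2 -2 36; 40 -2 -2 45; 40 -2 -2 45; 40 -2 -2 45; 40 -2 -2 45' 1 60
python3 - <<'E'
from h import *
delta([.499,.188,.231])
c=camera("wrist"); c=camera("wrist"); t=camera("top")
im=c["color"]; cv2.imwrite("pics/w2.png",im[:,:,::-1]); cv2.imwrite("pics/t2.png",t["color"][:,:,::-1]); import pickle; pickle.dump(c,open("w2.pkl","wb"))
print(ray(c,280,210)[0],proj(c,[[.499,.188,.108],[.499,.188,.018]]))
E
```

```text
time: 2.15
ee_pos: [0.498, 0.1902, 0.1917]
tcp_rot: [164.5, 90.0, 20.1]
wrist_force: [0.5, 0.0, 0.5]
opening: 0.0851
t 2.15 pos [0.498  0.1902 0.1917] q [ 20.9   2.    2.5  90.5  -0.  165.3] F [0.5 0.  0.5] op 0.0851
axes
 [[ 0.     0.582 -0.813]
 [ 0.    -0.813 -0.582]
 [-1.     0.    -0.001]]
shift mm [-39.3   2.4   0.4]
[0.56574349 0.2385768  0.33585712] [[280.79045075 214.8658612 ]
 [279.84434975 179.00201367]]
```

View pics/w2.png

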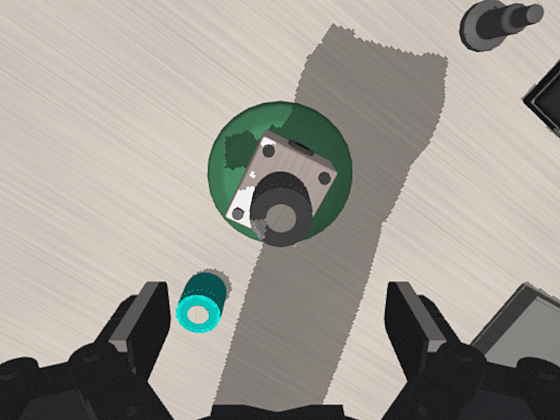

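Sharp now: the cap top ring is at about (281.5,216), foot (280,174), and the look-alike (200,313) is clear of the fingers. I'll refine the axis by fitting.

Run:
```python
from h import *
import pickle
c=pickle.load(open("w2.pkl","rb")); im=c["color"]
hsv=cv2.cvtColor(im,cv2.COLOR_RGB2HSV)
g=cv2.inRange(hsv,(45,70,20),(80,255,255)); k=max(cv2.findContours(g,0,1)[0],key=cv2.contourArea)
h=cv2.convexHull(k); e=cv2.fitEllipse(h); print("foot",e,onz(c,*e[0],.009),onz(c,*e[0],.018))
print([onz(c,u,v,.108).round(4) for u,v in((281.5,216),(250,216),(313,216),(281.5,247.5))])
s=cv2.inRange(im[195:245,255:310],(100,95,85),(150,150,150)); n,l,st,ce=cv2.connectedComponentsWithStats(s); 
for i in range(1,n):
  if st[i,4]>200: print(st[i],ce[i]+[255,195], onz(c,*(ce[i]+[255,195]),.108))
```

```text
foot ((279.55328369140625, 172.39935302734375), (142.02682495117188, 144.16041564941406), 87.25456237792969) [0.50185449 0.1902928  0.009     ] [0.50361367 0.1916223  0.018     ]
[array([0.4986, 0.1872, 0.108 ]), array([0.4869, 0.2036, 0.108 ]), array([0.5104, 0.1707, 0.108 ]), array([0.4806, 0.1742, 0.108 ])]
[  0   9  41  36 868] [275.96774194 220.05414747] [0.49430607 0.18844812 0.108     ]
```

```bash
python3 -m jog '20 2 0 0; 45 2 0 0; 70 2 0 0; 95 2 0 0; 110 2 0 0; 120 2 0 0; 120 2 0 0; 120 2 0 0' 1 30
python3 -m jog '0 0 0 0; 0 0 0 0; 0 0 0 0; 0 0 0 0; 0 0 0 0; 0 0 0 0; 0 0 0 0; 0 0 0 0' 0 30
python3 - <<'E'
from h import *
delta([.499,.188,.072])
c=camera("wrist"); cv2.imwrite("pics/w3.png",c["color"][:,:,::-1])
E
```

```text
time: 3.3
ee_pos: [0.4995, 0.1887, 0.0721]
tcp_rot: [164.9, 89.9, 20.4]
wrist_force: [0.3, -1.1, 0.1]
opening: 0.0855
time: 4.3
ee_pos: [0.4991, 0.1886, 0.0714]
tcp_rot: [-178.1, 90.0, 37.4]
wrist_force: [-1.1, 0.1, 3.3]
opening: 0.0404
t 4.3 pos [0.4991 0.1886 0.0714] q [ 20.7   2.6 -10.1  77.3   0.  165.2] F [-1.1  0.1  3.3] op 0.0404
axes
 [[ 0.     0.58  -0.814]
 [ 0.    -0.814 -0.58 ]
 [-1.    -0.    -0.   ]]
shift mm [-0.6  0.4  0.4]
```

View pics/w3.png

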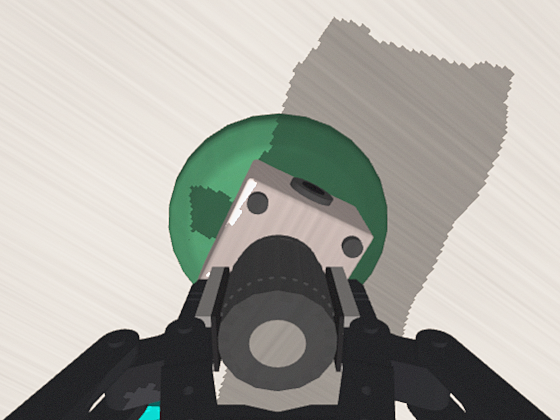

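Gripped well: opening 40.4 mm, lateral force about 1 N, cap between the pads. First a short turn while following the rise.

```bash
python3 -m jog '0 0 0 0; 0 0 0 -5; -0.4 0 0 -11; -0.7 0 0 -17; -1 0 0 -23; -1.3 0 0 -29; -1.6 0 0 -35; -1.8 0 0 -40' 0 60; python3 -c "
from h import *
delta([.499,.188,.072]);print(status.get_obs()['torque'])"
```

```text
time: 5.35
ee_pos: [0.4993, 0.1885, 0.0732]
tcp_rot: [103.2, 90.0, -1.1]
wrist_force: [-0.7, 0.4, 4.0]
opening: 0.0392
t 5.35 pos [0.4993 0.1885 0.0732] q [ 20.7   2.6  -9.9  77.5  -0.  125. ] F [-0.7  0.4  4. ] op 0.0392
axes
 [[ 0.001  0.969 -0.248]
 [-0.    -0.248 -0.969]
 [-1.     0.001 -0.   ]]
shift mm [ 1.2 -0.1  0.5]
[ 0.04159114  0.02814274 -0.00452139]
```

```bash
python3 -m jog '-0.4 0 0 -10; -0.9 0 0 -20; -1.3 0 0 -30; -1.8 0 0 -40; -2.2 0 0 -50; -2.7 0 0 -60; -3.1 0 0 -70; -3.6 0 0 -80'; python3 -c "
from h import *
delta([.499,.188,.072]);print(status.get_obs()['torque'])
c=camera('wrist'); cv2.imwrite('pics/w4.png',c['color'][:,:,::-1])"
```

```text
time: 6.35
ee_pos: [0.499, 0.1886, 0.0767]
tcp_rot: [124.6, 90.0, 100.4]
wrist_force: [-1.1, 0.6, 3.0]
opening: 0.0396
t 6.35 pos [0.499  0.1886 0.0767] q [20.7  2.5 -9.6 77.9  0.  44.9] F [-1.1  0.6  3. ] op 0.0396
axes
 [[-0.     0.41   0.912]
 [ 0.     0.912 -0.41 ]
 [-1.     0.    -0.   ]]
shift mm [ 4.7 -0.5  0.2]
[ 0.19069848  0.1216121  -0.073881  ]
```

View pics/w4.png

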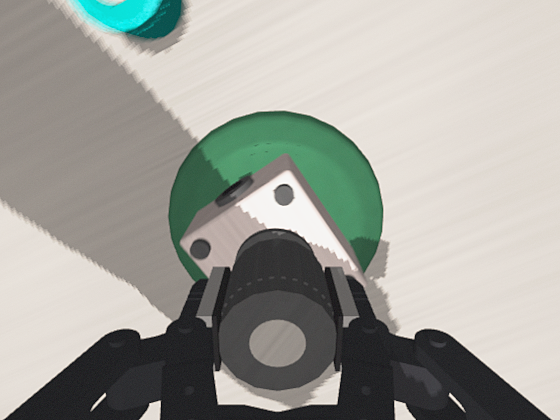

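The cap sits unchanged in the grip and its lower edge is rising, so it is following. I'll continue.

```bash
python3 -m jog '-0.4 0 0 -10; -0.9 0 0 -20; -1.3 0 0 -30; -1.8 0 0 -40; -2.2 0 0 -50; -2.7 0 0 -60; -3.1 0 0 -70; -3.6 0 0 -80'; python3 -c "
from h import *
delta([.499,.188,.072]);print(status.get_obs()['torque'])"
python3 -m jog '-0.4 0 0 -10; -0.9 0 0 -20; -1.3 0 0 -30; -1.8 0 0 -40; -2.2 0 0 -50; -2.7 0 0 -60; -3.1 0 0 -70; -3.6 0 0 -80'; python3 -c "
from h import *
delta([.499,.188,.072]);print(status.get_obs()['torque'])"
```

```text
time: 7.4
ee_pos: [0.4987, 0.1882, 0.0802]
tcp_rot: [167.2, 89.9, -137.2]
wrist_force: [-1.0, -1.3, 4.4]
opening: 0.0395
t 7.4 pos [0.4987 0.1882 0.0802] q [ 20.7   2.5  -9.3  78.3  -0.  -34.9] F [-1.  -1.3  4.4] op 0.0395
axes
 [[-0.001 -0.825  0.565]
 [-0.001  0.565  0.825]
 [-1.     0.    -0.001]]
shift mm [ 8.2 -0.4 -0. ]
[-0.22802523  0.38743506 -0.06912313]
time: 8.4
ee_pos: [0.4991, 0.1884, 0.084]
tcp_rot: [173.3, 90.0, -51.1]
wrist_force: [0.1, 0.3, 4.7]
opening: 0.0391
t 8.4 pos [0.4991 0.1884 0.084 ] q [  20.7    2.4   -8.9   78.7   -0.  -114.9] F [0.1 0.3 4.7] op 0.0391
axes
 [[ 0.    -0.699 -0.715]
 [-0.    -0.715  0.699]
 [-1.     0.    -0.   ]]
shift mm [12.   0.4 -0.2]
[-0.04998192  0.15052826  0.01574831]
```

280° done cleanly, still in the thread. I'll ease back 15°, release, and rewind 240°.

```bash
python3 -m jog '0.3 0 0 7; 0.7 0 0 15; 0.7 0 0 15; 0.7 0 0 15; 0.7 0 0 15; 0.7 0 0 15; 0.7 0 0 15; 0.7 0 0 15'
python3 -m jog '0 0 0 0; 0 0 0 0; 0 0 0 0; 0 0 0 10; 0 0 0 20; 0 0 0 30; 0 0 0 40; 0 0 0 50' 0.8
python3 -m jog '0 0 0 10; 0 0 0 20; 0 0 0 30; 0 0 0 40; 0 0 0 50; 0 0 0 60; 0 0 0 70; 0 0 0 80'
python3 -m jog '0 0 0 10; 0 0 0 20; 0 0 0 30; 0 0 0 40; 0 0 0 50; 0 0 0 60; 0 0 0 70; 0 0 0 80'
python3 -c "
from h import *
delta([.499,.188,.072]);print(status.get_obs()['torque'])
c=camera('wrist'); cv2.imwrite('pics/w5.png',c['color'][:,:,::-1])"
```

```text
time: 9.4
ee_pos: [0.4993, 0.1883, 0.0833]
tcp_rot: [-156.1, 90.0, -35.6]
wrist_force: [3.5, -4.5, 5.3]
opening: 0.0392
time: 10.4
ee_pos: [0.4988, 0.1886, 0.083]
tcp_rot: [101.3, 90.0, 171.5]
wrist_force: [-0.6, 0.3, -0.3]
opening: 0.0683
time: 11.4
ee_pos: [0.4988, 0.1886, 0.083]
tcp_rot: [-175.4, 90.0, 174.7]
wrist_force: [-0.3, 0.6, 0.0]
opening: 0.0682
time: 12.4
ee_pos: [0.4988, 0.1886, 0.083]
tcp_rot: [-99.3, 90.0, 170.8]
wrist_force: [-0.2, -1.0, -0.5]
opening: 0.0684
t 12.4 pos [0.4988 0.1886 0.083 ] q [ 20.7   2.4  -9.   78.6   0.  110.5] F [-0.2 -1.  -0.5] op 0.0684
axes
 [[-0.001  1.     0.003]
 [ 0.     0.003 -1.   ]
 [-1.    -0.001 -0.   ]]
shift mm [11.   0.2  0.6]
[-0.00534789 -0.04210237 -0.02004388]
```

View pics/w5.png

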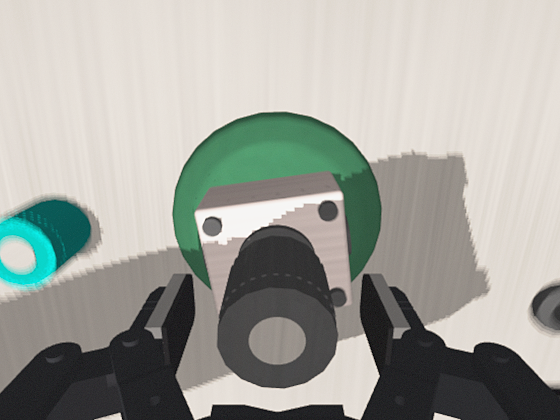

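The cap stayed put at the same image spot, centred between the open fingers. Rewinding a little more, then regripping.

```bash
python3 -m jog '0 0 0 10; 0 0 0 20; 0 0 0 30; 0 0 0 40; 0 0 0 50; 0 0 0 50; 0 0 0 50; 0 0 0 50'
python3 -m jog '0 0 0 0; 0 0 0 0; 0 0 0 0; 0 0 0 0; 0 0 0 0; 0 0 0 0; 0 0 0 0; 0 0 0 0' 0 70
python3 -m jog '-0.4 0 0 -10; -0.9 0 0 -20; -1.3 0 0 -30; -1.8 0 0 -40; -2.2 0 0 -50; -2.7 0 0 -60; -3.1 0 0 -70; -3.6 0 0 -80'
python3 -c "
from h import *
delta([.499,.188,.072]);print(status.get_obs()['torque'])"
```

```text
time: 13.45
ee_pos: [0.499, 0.1886, 0.0831]
tcp_rot: [-49.9, 90.0, 170.7]
wrist_force: [-0.6, 0.5, 0.1]
opening: 0.0685
time: 14.45
ee_pos: [0.4991, 0.1886, 0.0833]
tcp_rot: [166.8, 90.0, 27.3]
wrist_force: [-0.6, 0.1, 3.0]
opening: 0.0394
time: 15.45
ee_pos: [0.4991, 0.1887, 0.0867]
tcp_rot: [130.1, 90.0, 70.9]
wrist_force: [0.1, 1.6, 1.8]
opening: 0.0391
t 15.45 pos [0.4991 0.1887 0.0867] q [20.7  2.4 -8.7 79.   0.  79.9] F [0.1 1.6 1.8] op 0.0391
axes
 [[ 0.     0.859  0.512]
 [ 0.     0.512 -0.859]
 [-1.     0.    -0.   ]]
shift mm [14.7 -0.5  0.5]
[ 0.1709623  -0.03007485  0.02472773]
```

```bash
python3 -m jog '-0.3 0 0 -6; -0.6 0 0 -12; -0.8 0 0 -18; -1.1 0 0 -24; -1.3 0 0 -30; -1.3 0 0 -30; -1.3 0 0 -30; -1.3 0 0 -30'
python3 -m jog '-0.5 0 0 0; -1 0 0 0; -1 0 0 0; -1 0 0 0; -1 0 0 0; -1 0 0 0; -1 0 0 0; -1 0 0 0'
```

```text
time: 16.45
ee_pos: [0.4991, 0.1886, 0.0882]
tcp_rot: [58.0, 90.0, 28.4]
wrist_force: [-0.3, -0.2, 3.5]
opening: 0.0389
time: 17.45
ee_pos: [0.4991, 0.1885, 0.0891]
tcp_rot: [3.0, 90.0, -26.5]
wrist_force: [3.3, 2.1, -2.8]
opening: 0.0388
```

```bash
python3 -m jog '0 0 0 -6; -0.2 0 0 -12; -0.4 0 0 -18; -0.6 0 0 -24; -0.8 0 0 -30; -0.8 0 0 -30; -0.8 0 0 -30; -0.8 0 0 -30'
python3 -m jog '-0.5 0 0 0; -1 0 0 0; -1.5 0 0 0; -1.5 0 0 0; -1.5 0 0 0; -1.5 0 0 0; -1.5 0 0 0; -1.5 0 0 0'
```

```text
time: 18.45
ee_pos: [0.499, 0.1884, 0.0907]
tcp_rot: [3.3, 90.0, 3.6]
wrist_force: [-0.7, 0.1, 5.4]
opening: 0.039
time: 19.45
ee_pos: [0.499, 0.1884, 0.0914]
tcp_rot: [-120.6, 90.0, -120.1]
wrist_force: [-0.4, -0.5, 5.0]
opening: 0.0392
```

Free of the thread (the full spring push shows, with no resistance). Now the ~8 mm up to the catch, gently.

```bash
python3 -m jog '-0.5 0 0 0; -1 0 0 0; -1.5 0 0 0; -2 0 0 0; -2.5 0 0 0; -3 0 0 0; -3 0 0 0; -3 0 0 0'
python3 -m jog '-0.5 0 0 0; -1 0 0 0; -1.5 0 0 0; -1.5 0 0 0; -1.5 0 0 0; -1.5 0 0 0; -1.5 0 0 0; -1.5 0 0 0'; python3 -c "
from h import *
delta([.499,.188,.072])"
```

```text
time: 20.45
ee_pos: [0.499, 0.1885, 0.0943]
tcp_rot: [-143.0, 90.0, -142.5]
wrist_force: [-1.5, -2.5, 5.1]
opening: 0.0392
time: 21.45
ee_pos: [0.499, 0.1885, 0.0958]
tcp_rot: [-153.7, 90.0, -153.2]
wrist_force: [-1.5, -2.4, 2.8]
opening: 0.0387
t 21.45 pos [0.499  0.1885 0.0958] q [20.7  2.2 -7.8 80.  -0.  20.2] F [-1.5 -2.4  2.8] op 0.0387
axes
 [[-0.    -0.008  1.   ]
 [-0.     1.     0.008]
 [-1.    -0.    -0.   ]]
shift mm [23.8 -0.5  0. ]
```

```bash
python3 -m jog '-0.5 0 0 0; -1 0 0 0; -1 0 0 0; -1 0 0 0; -1 0 0 0; -1 0 0 0; -1 0 0 0; -1 0 0 0'
python3 -m jog '-0.5 0 0 0; -1 0 0 0; -1 0 0 0; -1 0 0 0; -1 0 0 0; -1 0 0 0; -1 0 0 0; -1 0 0 0'
```

```text
time: 22.45
ee_pos: [0.4989, 0.1885, 0.0966]
tcp_rot: [-157.1, 90.0, -156.6]
wrist_force: [2.0, -1.5, -9.9]
opening: 0.039
time: 23.45
ee_pos: [0.4988, 0.1885, 0.097]
tcp_rot: [-164.7, 89.9, -164.2]
wrist_force: [5.0, -0.7, -19.8]
opening: 0.0389
```

The catch holds at z≈0.096. Backing off to light tension, then turning in small steps and feeling for release.

```bash
python3 -m jog '0.7 0 0 0; 1.4 0 0 0; 1.4 0 0 0; 1.4 0 0 0; 1.4 0 0 -3; 1.4 0 0 -6; 1.4 0 0 -9; 1.4 0 0 -12' | egrep 'pos|force'
python3 -m jog '0 0 0 -3; 0 0 0 -6; 0 0 0 -9; 0 0 0 -12; 0 0 0 -12; 0 0 0 -12; 0 0 0 -12; 0 0 0 -12' | egrep 'pos|force'
python3 -m jog '0 0 0 -3; 0 0 0 -6; 0 0 0 -9; 0 0 0 -12; 0 0 0 -12; 0 0 0 -12; 0 0 0 -12; 0 0 0 -12' | egrep 'pos|force'
```

```text
ee_pos: [0.4985, 0.1891, 0.0968]
wrist_force: [-3.3, 2.2, -10.7]
ee_pos: [0.4991, 0.1887, 0.0965]
wrist_force: [0.1, 2.7, -13.1]
ee_pos: [0.4989, 0.1885, 0.0966]
wrist_force: [-4.1, -0.4, -8.2]
```

```bash
for i in 1; do python3 -m jog '0 0 0 -3; 0 0 0 -6; 0 0 0 -9; 0 0 0 -12; 0 0 0 -12; 0 0 0 -12; 0 0 0 -12; 0 0 0 -12' | egrep 'pos|force'; done
python3 -m jog '0 0 0 -3; 0 0 0 -6; 0 0 0 -9; 0 0 0 -12; 0 0 0 -12; 0 0 0 -12; 0 0 0 -12; 0 0 0 -12' | egrep 'pos|force'
python3 -m jog '0 0 0 -3; 0 0 0 -6; 0 0 0 -9; 0 0 0 -12; 0 0 0 -12; 0 0 0 -12; 0 0 0 -12; 0 0 0 -12' | egrep 'pos|force'
```

```text
ee_pos: [0.5002, 0.1888, 0.0984]
wrist_force: [-2.4, -0.0, 6.0]
ee_pos: [0.5001, 0.1887, 0.0981]
wrist_force: [-1.7, -0.4, 5.3]
ee_pos: [0.4999, 0.1886, 0.098]
wrist_force: [-2.7, 0.6, 5.0]
```

Released (force flipped to the full +5–6 N spring push and z rose). Gentle lift.

```bash
python3 -m jog '-0.5 0 0 0; -1 0 0 0; -1.5 0 0 0; -2 0 0 0; -2 0 0 0; -2 0 0 0; -2 0 0 0; -2 0 0 0' | egrep 'pos|force'
```

```text
ee_pos: [0.4991, 0.1886, 0.0985]
wrist_force: [2.9, 0.6, 4.6]
```

```bash
python3 -m jog '0 0 0 0; 0 0 0 0; 0 0 0 0; 0 0 0 0; 0 0 0 0; 0 0 0 0; 0 0 0 0; 0 0 0 0' | egrep 'pos|force|open'
python3 -m jog '-0.5 0 0 0; -1 0 0 0; -1 0 0 0; -1 0 0 0; -1 0 0 0; -1 0 0 0; -1 0 0 0; -1 0 0 0' | egrep 'pos|force|open'
```

```text
ee_pos: [0.499, 0.1885, 0.0985]
wrist_force: [3.4, 0.9, 4.9]
opening: 0.0387
ee_pos: [0.499, 0.1885, 0.0995]
wrist_force: [2.1, 0.4, 3.9]
opening: 0.0388
```

```bash
python3 -m jog '-0.5 0 0 0; -1 0 0 0; -1.5 0 0 0; -2 0 0 0; -2 0 0 0; -2 0 0 0; -2 0 0 0; -2 0 0 0' | egrep 'pos|force|open'
python3 -m jog '-0.5 0 0 0; -1 0 0 0; -1.5 0 0 0; -2 0 0 0; -2 0 0 0; -2 0 0 0; -2 0 0 0; -2 0 0 0' | egrep 'pos|force|open'
```

```text
ee_pos: [0.499, 0.1885, 0.1015]
wrist_force: [-1.0, 0.8, 4.9]
opening: 0.0392
ee_pos: [0.499, 0.1885, 0.1035]
wrist_force: [-1.5, 0.9, 5.0]
opening: 0.0388
```

```bash
python3 -m jog '-1 0 0 0; -2 0 0 0; -3 0 0 0; -4 0 0 0; -5 0 0 0; -6 0 0 0; -7 0 0 0; -8 0 0 0' | egrep 'pos|force|open'
python3 -m jog '-3 0 0 0; -6 0 0 0; -10 0 0 0; -15 0 0 0; -22 0 0 0; -30 0 0 0; -40 0 0 0; -50 0 0 0'
python3 - <<'E'
from h import *
delta([.4875,-.157,.165])
t=camera("top");s=camera("scene"); cv2.imwrite("pics/ts.png",np.hstack([t["color"][:, 130:430],s["color"][:,130:430]])[:,:,::-1])
E
```

```text
ee_pos: [0.499, 0.1885, 0.1115]
wrist_force: [-0.5, 1.0, -1.4]
opening: 0.0388
time: 36.45
ee_pos: [0.4991, 0.1886, 0.1623]
tcp_rot: [-54.9, 90.0, 17.5]
wrist_force: [0.4, -0.4, -1.0]
opening: 0.0391
t 36.45 pos [0.4991 0.1886 0.1623] q [ 20.7   1.8  -0.8  87.3  -0.  -51.8] F [ 0.4 -0.4 -1. ] op 0.0391
axes
 [[ 0.    -0.954  0.301]
 [ 0.     0.301  0.954]
 [-1.    -0.     0.   ]]
shift mm [  -2.7  -93.  -333. ]
```

View pics/ts.png

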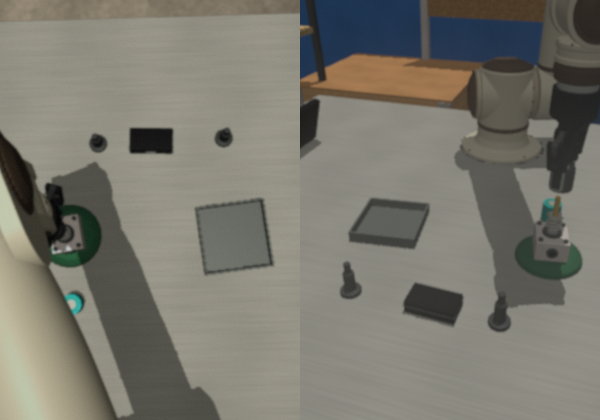

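The cap is off (bare neck and plunger visible at scene (555,215)) and held by the gripper; bystanders are undisturbed. Moving over the tray.

```bash
python3 -m jog '-3 -6 -20 0; -3 -18 -62 0; -3 -30 -106 0; -3 -43 -150 0; -3 -56 -194 0; -3 -69 -240 0; -3 -82 -286 0; -3 -93 -324 0' 
python3 -m jog '0 0 0 0; 0 0 0 0; 0 0 0 0; 20 0 0 0; 40 0 0 0; 60 0 0 0; 80 0 0 0; 100 0 0 0'
python3 - <<'E'
from h import *
c=camera("wrist"); c=camera("wrist"); delta([.49,-.148,.0095])
cv2.imwrite("pics/w6.png",c["color"][:,:,::-1])
E
```

```text
time: 37.55
ee_pos: [0.4891, -0.151, 0.1644]
tcp_rot: [134.1, 90.0, -153.5]
wrist_force: [0.9, 0.2, -1.6]
opening: 0.0395
time: 38.55
ee_pos: [0.4902, -0.1475, 0.0639]
tcp_rot: [-62.3, 90.0, 10.3]
wrist_force: [0.2, -0.2, -0.9]
opening: 0.0386
t 38.65 pos [ 0.489  -0.1472  0.0625] q [-16.8  -0.  -13.8  76.4   0.  -89.3] F [-0.2 -0.4 -1.5] op 0.0389
axes
 [[-0.003 -0.954  0.3  ]
 [ 0.001  0.3    0.954]
 [-1.     0.003  0.   ]]
shift mm [53.  -1.4 -0.4]
```

View pics/w6.png

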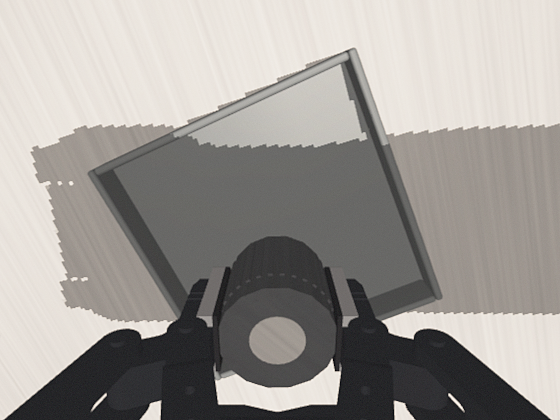

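The cap is still square in the jaws, over the tray. Tray corners are at (92,173), (352,48) and (440,297); casting them.

Run:
```python
from h import *
c=camera("wrist")
P=[onz(c,*p,.024) for p in((92,173),(352,48),(440,297))]
print(np.round(P,4),"centre",(P[0]+P[2])/2, [np.linalg.norm(P[0]-P[1]),np.linalg.norm(P[2]-P[1])])
delta([.49,-.148,.0095])
```

```text
[[ 0.5639 -0.2119  0.024 ]
 [ 0.4278 -0.2289  0.024 ]
 [ 0.4116 -0.0897  0.024 ]] centre [ 0.48776169 -0.15081029  0.024     ] [np.float64(0.1371298639285382), np.float64(0.14010556645546493)]
t 38.7 pos [ 0.4896 -0.1475  0.0639] q [-16.8  -0.1 -13.7  76.5   0.  -89.3] F [ 0.8  0.8 -1.6] op 0.0387
axes
 [[-0.002 -0.954  0.3  ]
 [ 0.001  0.3    0.954]
 [-1.     0.002  0.   ]]
shift mm [54.4 -0.6 -0.3]
```

```bash
python3 -m jog '8 1 -4 0; 18 1 -4 0; 28 1 -4 0; 38 1 -4 0; 45 1 -4 0; 49 1 -4 0; 50 1 -4 0; 50 1 -4 0'
python3 -m jog '0.5 0 0 0; 1 0 0 0; 1.5 0 0 0; 2 0 0 0; 2 0 0 0; 2 0 0 0; 2 0 0 0; 2 0 0 0' |egrep 'pos|force'
```

```text
time: 39.7
ee_pos: [0.4881, -0.152, 0.0147]
tcp_rot: [-83.3, 90.0, -10.8]
wrist_force: [0.5, -0.7, -0.6]
opening: 0.039
ee_pos: [0.488, -0.152, 0.0125]
wrist_force: [-0.5, -0.4, -0.6]
```

```bash
python3 -m jog '0.5 0 0 0; 1 0 0 0; 1.5 0 0 0; 2 0 0 0; 2 0 0 0; 2 0 0 0; 2 0 0 0; 2 0 0 0' |egrep 'pos|force'
python3 -m jog '0.5 0 0 0; 1 0 0 0; 1 0 0 0; 1 0 0 0; 1 0 0 0; 1 0 0 0; 1 0 0 0; 1 0 0 0' |egrep 'pos|force'
```

```text
ee_pos: [0.488, -0.152, 0.0105]
wrist_force: [0.4, -0.5, -0.1]
ee_pos: [0.488, -0.152, 0.0095]
wrist_force: [-0.4, 0.3, -1.3]
```

```bash
python3 -m jog '0.5 0 0 0; 1 0 0 0; 1 0 0 0; 1 0 0 0; 1 0 0 0; 1 0 0 0; 1 0 0 0; 1 0 0 0' |egrep 'pos|force'
```

```text
ee_pos: [0.488, -0.152, 0.0086]
wrist_force: [-1.5, -0.6, 2.2]
```

Touchdown felt. Half a millimetre more, then release and retreat.

```bash
python3 -m jog '0.5 0 0 0; 0.5 0 0 0; 0.5 0 0 0; 0.5 0 0 0; 0.5 0 0 0; 0.5 0 0 0; 0.5 0 0 0; 0.5 0 0 0' |egrep 'pos|force'
python3 -m jog '0 0 0 0; 0 0 0 0; 0 0 0 0; 0 0 0 0; 0 0 0 0; 0 0 0 0; 0 0 0 0; 0 0 0 0' 0.75 |egrep 'pos|force|open'
python3 -m jog '-5 0 0 0; -12 0 0 0; -25 0 0 0; -40 0 0 0; -60 0 0 0; -80 0 0 0; -100 0 0 0; -120 0 0 0' |egrep 'pos|force|open'
python3 -m jog '-10 0 0 0; -20 0 0 0; -20 0 0 0; -20 0 0 0; -20 0 0 0; -20 0 0 0; -20 0 0 0; -20 0 0 0'
python3 - <<'E'
from h import *
w=camera("wrist"); s=camera("scene")
cv2.imwrite("pics/end.png",cv2.resize(np.hstack([w["color"],s["color"]])[:,:,::-1],(800,300),interpolation=cv2.INTER_AREA))
E
```

```text
ee_pos: [0.488, -0.152, 0.0085]
wrist_force: [-4.2, 1.2, 6.0]
ee_pos: [0.488, -0.152, 0.008]
wrist_force: [-0.0, 0.8, 0.3]
opening: 0.0642
ee_pos: [0.4881, -0.152, 0.1298]
wrist_force: [-0.5, -0.7, 0.0]
opening: 0.0641
time: 47.7
ee_pos: [0.4879, -0.152, 0.1479]
tcp_rot: [108.2, 90.0, -179.3]
wrist_force: [0.1, 0.4, 0.7]
opening: 0.064
```

View pics/end.png

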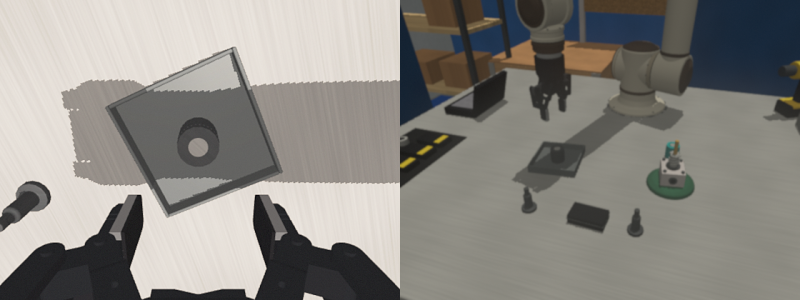

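The cap stands upright near the centre of the tray (wrist half, about (198,140)), and the gripper is clear. The pistons, case and look-alike are where they were.

```bash
python3 -c "
from workcell import bot
print(bot.job_done())"
```

```text
the job is handed in; nothing more can be done
None
```

The cap is off the valve and standing upright, open end down, near the middle of the grey tray; I handed the job in at about 48 s.

- **Unscrewing:** I turned the cap about 280° while following the rise, then eased it back 15° and regrasped. It left the thread by about 405° and met the catch after a short lift. It came free after roughly 48° more, when the wrist force flipped from a slight pull to the spring's push of about 5 N.
- **Forces:** The largest wrist force I read was about 20 N, in one test pull against the catch. Readings came only at the end of each move, so brief peaks in between would not show.
- **Placing:** I held the cap until it touched the tray floor, at about 6 N, then opened the fingers and withdrew about 140 mm.
- **Last checks:** The final pictures show the gripper clear and touching nothing. By eye, the pistons, gauge case and turquoise look-alike are where they were; I did not measure their positions again.
- **Disagreement:** The scene camera put the tray about 2 cm away from where the top camera did. A close wrist-camera look agreed with the top camera, so I used that.

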